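# Set a jar conveyor's guide rail with a feeler blade

## Robot

A 7-joint arm with a two-finger parallel gripper is mounted at the origin on the work surface. World frame = base frame: x ahead of the robot, y to its left, z up, the work surface at z = 0. Lengths are in m, angles in degrees, forces in N, time in s.
With the tool pointing down it reaches from about 0.4 to 0.85 m from the base axis. Payload 6.9 kg.
Tool frame: the origin (TCP) lies at the very end of the fingers, on their centre line; the grasp point (between the pads) lies 19 mm behind it (tcp_to_grasp is the distance from the TCP to the grasp point, in m); z points along the fingers, y is the line along which they close (so a half turn about z gives the same grasp; the last joint's range is limited). The gripper opens to 85 mm and grips with 20 to 120 N. Pads are 22 mm wide; open, the fingers measure 114 mm over their backs; the gripper's body (76 mm by 85 mm) begins 54 mm behind the grasp point. The pads swing forward as they close: fully open they stand 13 mm farther back than shut.
Start: joints at [76.289, 29.078, -13.613, 85.955, 7.202, 65.827, -8.869], TCP at [0.211, -0.588, 0.231] pointing down, gripper open.
Joint ranges: [-176.47, 176.47], [-13.61, 117.27], [-81.72, 77.17], [0.22, 143.17], [-87.28, 267.28], [10, 112.55], [-165.47, 165.47]. Speed limits (degrees/s): [136.94, 136.94, 180, 180, 180, 180, 180].

## Interface

Orientations are given as a 3x3 rotation matrix whose columns are the frame's x, y, z axes.
In Python, from bench import get_obs, capture, job_done, tcp_to_grasp gives the robot as it stands.
- The arm moves only by the tool arm_command, never from a script. Its argument "increments" is a list of rows, each an object with "translation": the shift along the world's x, y, z in cm, a list of three; "spin": the turn about the world's z in degrees. A call has 1 to 8 rows; each row shifts and turns the commanded pose from where the row before left it; what a row does not reach is not made up. A row lasts 1/8 s, in which the tool goes at most 62.5 mm and 10.7 degrees, less where a joint would pass 70% of its speed; a pose out of reach is approached as far as the arm can. A call is refused whole if a number of a shift passes 6.25 or a number of a turn 10.7, either way. A call with a gripper value outside its range is refused whole. "claw" is the opening, from 0 (shut) to 1 (fully open), set as the call begins (left out, the last holds). The fingers move at their own pace and stop on an object; "newtons" is the grip in N (left out, the last holds). Time passes only in rows, so rows that do not move let the fingers close. It gives the time, the measured TCP pose, the force, the opening and the grip force at its end, in the units of the state.
- get_obs(): the state, without advancing time (a new reading comes with each control period).
- capture(name): name is "scene" or "side" or "wrist"; returns a dict with "frame" (480x640x3 uint8, blue, green, red), "fx", "fy", "cx", "cy" (pixels), "xyz" and "rotation" of the camera in the world. Camera axes: x right, y down, z forward; pixel columns grow to the right and rows downward; lengths in m; the calibration is good to about 2 mm. A picture is of the moment at which its call begins. There is no depth.
- job_done(): hands the job in; it is judged then, once.
The state is a dict: "time": time; "joints": joint angles; "qvel": joint speeds; "joint_efforts": joint torques, N m; "ee_pos": TCP position; "tcp_rot": TCP orientation; "force": force on the tool from outside, world axes, zero at the start; "ft_torque": the same for the moment, N m; "finger_gap": finger opening in m; "grip_force": force on a finger pad.
Only numpy, scipy, OpenCV 4.12 (cv2) and the standard library are available. Lean on these libraries where they do the work, as an engineer would, in place of code of your own. Each camera call takes 0.05 s, during which the arm holds its last target. There are 200 camera calls.

## Task

The front guide rail of the bench conveyor has to be set for these jars. Take the feeler blade from its block and stand it on the belt between the front rail and the middle of the yellow-lidded jar, let go, and slide the rail in until rail, blade and jar are lightly nipped against the back rail; then draw the blade out upwards, feeling it drag, and put it back fully home in its block with the rail left as set. Be gentle with the glass, keep the jars upright and leave the other things alone.

Things in the scene. Friction and masses are not known exactly. Their poses are not given: they have to be found in the camera images.
- conveyor: Bench-top jar conveyor, fixed, not running; grey belt 144 x 560 mm. Origin on the bench under the belt's middle; x across the belt from the front (robot) side to the back, y along it, z up. Belt top at z = 70 mm. Four posts with black knobs, 30 mm square, up to z = 166 mm, stand at x = +-110, y = +-130 mm; between the two front posts the space behind the front rail is free above z = 75 mm.
- rail: Front guide rail, 500 mm long (y), z = 112 to 154 mm above the bench. Origin in the middle of its flat green face, which looks to the jars (conveyor +x); axes as the conveyor's. Its clamps are slack: it slides along x, up to 24 mm from fully out, against about 6 N of friction plus 30 N per m/s, and stays where left. Push it from behind with shut fingers, between the front posts.
- rail_back (a point): Middle of the front rail's back (a flat aluminium face 30 mm high, looking to the robot), 16 mm behind its green face: push here towards +x. Two rods run backwards from it at y = +-130 mm through the posts.
- back_rail: The like rail on the far side of the belt, fixed. Origin at bench height on its green face, which looks to the jars (-x); axes as the conveyor's. How far it stands from the front rail differs from start to start.
- jar: The middle jar, full, amber glass, YELLOW lid, 95 mm high, 0.6 to 0.9 kg, about 86 mm in diameter; glass varies, up to 2 mm more or less, so the lane has to be set by feel. Loose, standing on the belt up to 3 mm short of the back rail; sliding it takes up to 7 N. Must not be squeezed with over 25 N. Origin at the centre of its underside, z up.
- jar_left: A like jar with a white lid, standing next to it on the +y side; bystander.
- jar_right: A like jar with a white lid, next to it on the -y side; bystander.
- blade: Feeler blade standing upright: a steel blade 4 mm thick (its x), 28 mm wide (its y) and 108 mm long with an orange handle on top, 14 mm thick (x), 28 mm wide (y) and 38 mm high (z = 104 to 142 mm). 0.11 kg. Origin at the middle of the blade's lower edge, z up. Can be gripped, firmly, across the 28 mm; nipped, it drags with some 2 to 9 N when drawn.
- blade_tip (a point): Middle of the blade's lower edge (the blade's origin).
- blade_grip (a point): Middle of the orange handle, 123 mm above the blade's lower edge.
- block: Wooden block 70 x 80 x 60 mm, fixed to the bench, with one slot in its top 9 mm wide (x) by 35 mm (y), chamfered, 50 mm deep, in the middle; the blade stands in it, its lower edge 10 mm above the bench. Origin at the centre of its underside.
- tub: White open tub of spare lids, 130 x 130 x 50 mm; bystander.
- driver: Screwdriver lying on the bench; bystander.
Not all that is in view belongs to the job. There is more than one size of the blade; the one meant has the size given above.

How it is judged (in metres and radians):
On the way, in this order (a step that is already met when the one before it is completed fails the run):
1. the blade stands on the belt between the front rail and the middle of the yellow-lidded jar (z of blade_tip in the frame of conveyor below 0.076 m and x of blade_tip in the frame of rail above 0 m and horizontal distance between blade_tip and jar below 0.063 m and angle between blade's own z axis and vertical below 0.3 rad and contact force between the fingers and blade below 0.1 N), for 0.2 s.
2. the rail is closed on the blade: rail, blade, jar and back rail bear on one another (z of blade_tip in the frame of conveyor below 0.08 m and contact force between blade and rail above 1 N and contact force between blade and jar above 1 N and contact force between jar and back_rail above 1 N), for 0.2 s.
3. the blade is drawn upwards by the hand while rail and jar still drag on it (z of blade_tip in the frame of conveyor above 0.08 m and contact force between the fingers and blade above 1 N and contact force between blade and rail above 0.5 N and contact force between blade and jar above 0.5 N), for 0.1 s.
At the end, for the whole second after the job is handed in: Blade back in its block, lower edge within 4 mm of the slot's floor, upright and still; clear width between front and back rail is the jar's true diameter plus the 4 mm blade, at most 0.9 mm less or 2 mm more; the yellow-lidded jar upright (x of rail in the frame of back_rail between -0.0935 and -0.0905 m and horizontal distance between blade_tip and block below 0.006 m and z of blade_tip in the frame of block below 0.014 m and angle between blade's own z axis and vertical below 0.12 rad and linear speed of blade below 0.02 m/s and angle between jar's own z axis and vertical below 0.05 rad); the robot touches nothing.
It fails at once if the glass is squeezed with more than 25 N (contact force between jar and back_rail above 25 N or contact force between jar and blade above 25 N or contact force between jar and the arm above 25 N).
It fails at once if a jar is tipped by more than about 8 degrees (angle between any of jar, jar_left, jar_right's own z axis and vertical above 0.15 rad).
It fails at once if the yellow-lidded jar is shifted more than 20 mm, a white-lidded jar more than 20 mm, or tub or screwdriver more than 30 mm (distance of any of jar, jar_left, jar_right from where it was at the start of the episode above 0.02 m or distance of any of tub, driver from where it was at the start of the episode above 0.03 m).
It also fails if it takes over 72 s, if anything falls off the work surface, if the arm or the gripper's body presses on something with over 40 N, if the wrist force passes 120 N, or if a joint passes its speed limit or range.

## Working session

There is one attempt and no reset: what is moved stays moved. The work goes in short steps, Python scripts to look and compute and a tool call to move; the robot and the scene stay as the last step left them, time stands still between calls to the robot, and variables do not carry over. Pictures are saved under pics/ and viewed, at most 10 in all, crops included, and the job is handed in when it is done.

Besides the shell and the picture viewer there is one more tool, called after "Call:" by a JSON object that holds its "op" and its "data", one argument or row to a line. arm_command: Moves the arm, as the interface text tells. Its arguments: {"type":"object","properties":{"increments":{"type":"array"},"claw":{"type":"number"},"newtons":{"type":"number"}},"required":["increments"]}

```bash
ls; mkdir -p pics
cat > h.py <<'E'
import numpy as np, cv2, pickle
from bench import get_obs, capture, job_done, tcp_to_grasp
def snap(n,fn):
    c=capture(n); cv2.imwrite(f'pics/{fn}.png',c['frame']); pickle.dump(c,open(f'pics/{fn}.pkl','wb')); return c
def load(fn): return pickle.load(open(f'pics/{fn}.pkl','rb'))
def onplane(c,u,v,z):
    R=np.array(c['rotation']);p=np.array(c['xyz'])
    d=R@np.array([(u-c['cx'])/c['fx'],(v-c['cy'])/c['fy'],1]); return p+d*(z-p[2])/d[2]
def proj(c,P):
    q=(np.atleast_2d(P)-np.array(c['xyz']))@np.array(c['rotation'])
    return np.c_[c['fx']*q[:,0]/q[:,2]+c['cx'],c['fy']*q[:,1]/q[:,2]+c['cy']]
E
python3 - <<'E'
from h import *
for n in('scene','side','wrist'):
    c=snap(n,n+'0');print(n,c['fx'],c['cx'],c['cy'],c['xyz'],np.round(c['rotation'],3).tolist())
print(get_obs(),tcp_to_grasp)
E
```

```text
pics
scene 525.8591600307024 328.79807426358474 246.9167379012287 [ 0.43978512 -0.77290763  0.67122567] [[1.0, -0.028, -0.0], [-0.016, -0.596, 0.803], [-0.023, -0.803, -0.596]]
side 577.1853502622726 322.5638561841213 237.1239894651684 [0.34571658 0.91936828 0.78339937] [[-0.995, -0.068, 0.078], [-0.103, 0.586, -0.804], [0.009, -0.807, -0.59]]
wrist 334.7759542079791 319.0591804121113 240.3306628727196 [ 0.28926331 -0.56051339  0.37255627] [[0.338, -0.89, -0.306], [-0.941, -0.32, -0.109], [-0.001, 0.325, -0.946]]
{'time': 0.15, 'joints': array([ 76.28854339,  29.11528641, -13.61032035,  85.99378252,
         7.2017413 ,  65.82921628,  -8.87022575]), 'qvel': array([ 0.1054982 , -0.14988445,  0.01175846, -0.23661728,  0.02779167,
       -0.01529741, -0.07812017]), 'joint_efforts': array([-3.59310252e-03, -6.21007633e+01, -2.18984462e+00, -2.49840188e+01,
        1.27355239e-02,  9.04463406e-03,  5.42441228e-06]), 'ee_pos': array([ 0.21107226, -0.58787549,  0.23063141]), 'tcp_rot': array([[ 9.41143636e-01,  3.38006539e-01, -4.85701076e-04],
       [ 3.38006887e-01, -9.41142735e-01,  1.30225370e-03],
       [-1.69437722e-05, -1.38977809e-03, -9.99999034e-01]]), 'force': array([ 0.48166733,  0.51967509, -0.35635847]), 'ft_torque': array([-0.010641  , -0.01393262, -0.00851871]), 'grip_force': 0.0, 'finger_gap': 0.08547474862759802} 0.0187
```

View pics/scene0.png

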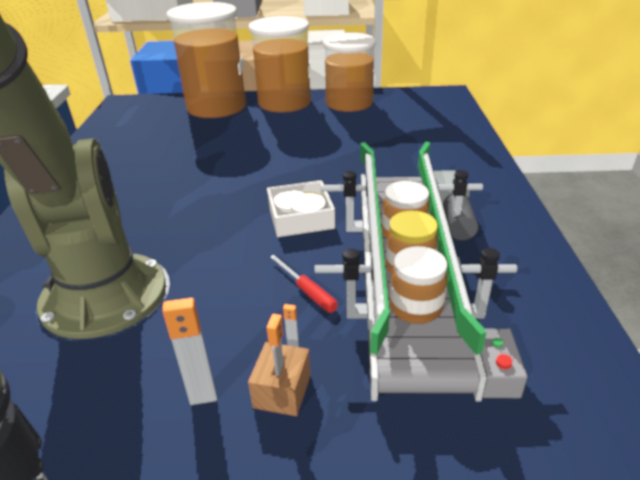

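View pics/side0.png

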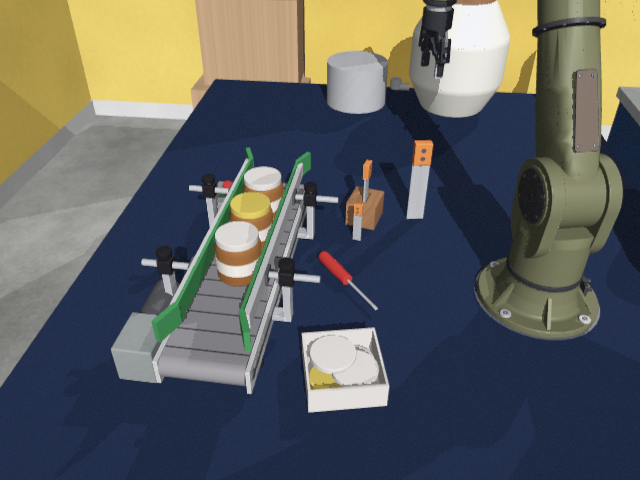

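The scene shows three feeler candidates: a large one at (190,350), one standing in the block at (277,345), and a small one behind the block at (291,325). By the description it is the one in the block. I'll check that in an enlarged crop with the conveyor next to it.

Run:
```python
from h import *
a=load('scene0')['frame'];b=load('side0')['frame']
A=cv2.resize(a[290:420,240:320],None,fx=4.5,fy=4.5,interpolation=cv2.INTER_CUBIC)
B=cv2.resize(b[150:245,335:435],None,fx=4.3,fy=4.3,interpolation=cv2.INTER_CUBIC)
o=np.zeros((590,795,3),np.uint8);o[:585,:360]=A;o[:B.shape[0],362:362+B.shape[1]]=B
cv2.imwrite('pics/c1.png',o)
A=cv2.resize(a[140:360,320:520],None,fx=2.7,fy=2.7,interpolation=cv2.INTER_CUBIC)
cv2.imwrite('pics/c2.png',A)
```

```text
(no output)
```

View pics/c1.png

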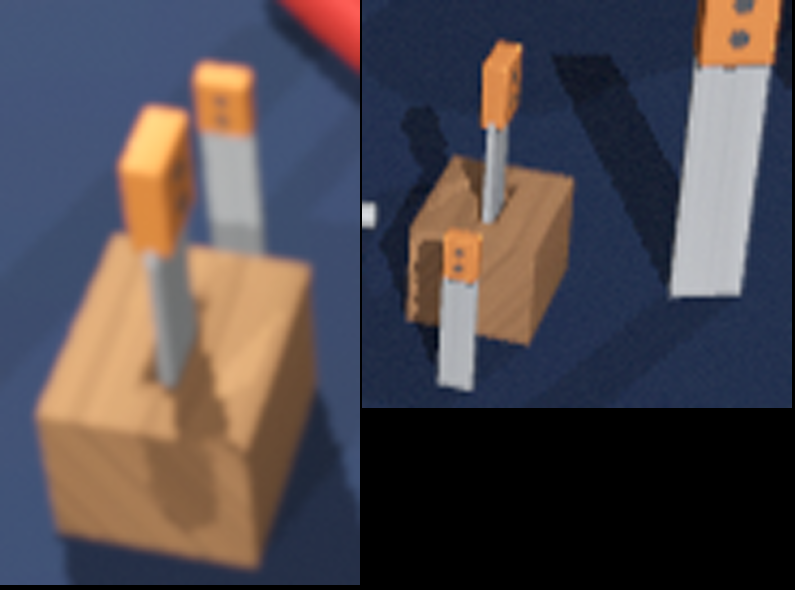

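View pics/c2.png

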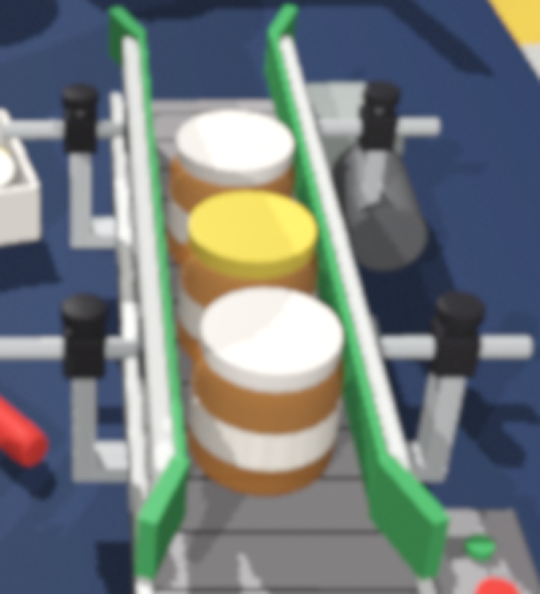

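The crop confirms it: the blade in the block (scene 277,345) is thin and of the right length. The others are a smaller one standing free behind the block and a much larger one. Next I fit the poses.

```bash
cat > fit.py <<'E'
from h import *
from scipy.optimize import least_squares
def fit(obs,x0,weights=None):
    # obs: list (cam, local xyz, uv); pose x,y,yaw
    def res(p):
        c,s=np.cos(p[2]),np.sin(p[2]);r=[]
        for cam,P,uv in obs:
            W=[p[0]+c*P[0]-s*P[1],p[1]+s*P[0]+c*P[1],P[2]]
            r+=list(proj(cam,W)[0]-uv)
        return np.array(r)
    o=least_squares(res,x0,loss='soft_l1'); return o.x,res(o.x).reshape(-1,2).round(1)
E
python3 - <<'E'
from fit import *
S=load('scene0');D=load('side0')
a=lambda u,v:(u/4.5+240-.4,v/4.5+290-.4)
b=lambda u,v:((u-362)/4.3+335-.4,v/4.3+150-.4)
for q in [(120,237),(312,265),(247,450),(38,415)]: print('top',onplane(S,*a(*q),.06).round(4))
for q in [(456,156),(573,178),(412,235)]: print('side top',onplane(D,*b(*q),.06).round(4))
x,y=.035,.04
obs=[(S,(-x,y,.06),a(120,237)),(S,(x,y,.06),a(312,265)),(S,(x,-y,.06),a(247,450)),(S,(-x,-y,.06),a(38,415)),
(S,(x,-y,0),a(258,568)),(S,(-x,-y,0),a(57,532)),
(D,(x,-y,.06),b(456,156)),(D,(-x,-y,.06),b(573,178)),(D,(x,y,.06),b(412,235)),(D,(-x,y,0),b(530,345)),(D,(x,y,0),b(407,320))]
for yaw in (0,-.3):
  p,r=fit(obs,[.3,-.3,yaw]);print('block',p[:2],np.degrees(p[2]),r.tolist())
c=lambda u,v:(u/2.7+320-.3,v/2.7+140-.3)
X,Y,Z=.11,.13,.166
obs=[(S,(-X,Y,Z),c(80,94)),(S,(-X,-Y,Z),c(84,305)),(S,(X,Y,Z),c(381,92)),(S,(X,-Y,Z),c(458,302)),
(D,(-X,-Y,Z),(311,186)),(D,(-X,Y,Z),(286,264)),(D,(X,-Y,Z),(208,179)),(D,(X,Y,Z),(164,252))]
p,r=fit(obs,[.6,-.1,0]);print('conv',p[:2],np.degrees(p[2]),r.tolist())
# jar lid yellow centre by ellipse
for C,n,box in((S,'s',(380,205,445,255)),(D,'d',(225,190,280,225))):
  h=cv2.cvtColor(C['frame'],cv2.COLOR_BGR2HSV)
  m=cv2.inRange(h,(22,120,120),(34,255,255));k=np.zeros_like(m);k[box[1]:box[3],box[0]:box[2]]=m[box[1]:box[3],box[0]:box[2]]
  ys,xs=np.nonzero(k);print(n,xs.min(),xs.max(),ys.min(),ys.max(),len(xs))
  u=(xs.min()+xs.max())/2
  print(onplane(C,xs.min(),ys.mean(),.16),onplane(C,xs.max(),ys.mean(),.16))
E
```

```text
top [ 0.337  -0.1962  0.06  ]
top [ 0.4044 -0.2117  0.06  ]
top [ 0.3848 -0.2893  0.06  ]
top [ 0.3165 -0.2731  0.06  ]
side top [ 0.3819 -0.2849  0.06  ]
side top [ 0.3159 -0.2689  0.06  ]
side top [ 0.4008 -0.2003  0.06  ]
block [ 0.35977063 -0.24217393] -13.519796122352142 [[-1.1, -0.5], [-0.8, -0.1], [-0.2, -0.0], [-0.1, -0.1], [-0.2, -0.6], [0.2, -0.5], [-1.0, -1.0], [-0.2, -0.9], [-0.7, -2.7], [-0.6, -1.1], [-0.3, -1.2]]
block [ 0.35977063 -0.24217393] -13.519796116611055 [[-1.1, -0.5], [-0.8, -0.1], [-0.2, -0.0], [-0.1, -0.1], [-0.2, -0.6], [0.2, -0.5], [-1.0, -1.0], [-0.2, -0.9], [-0.7, -2.7], [-0.6, -1.1], [-0.3, -1.2]]
conv [0.58766774 0.01925135] -2.3328392258153507 [[-0.6, -1.8], [-1.2, -1.0], [-0.6, -2.0], [-0.0, -0.3], [-0.8, -2.4], [-0.1, -3.3], [-0.3, -3.8], [-1.0, -3.3]]
s 390 437 210 242 1262
[ 0.54540439 -0.02909953  0.16      ] [ 0.6253247  -0.03305018  0.16      ]
d 230 269 192 218 889
[ 0.62141137 -0.0163027   0.16      ] [ 0.54491801 -0.02524867  0.16      ]
```

Call:
{"op": "arm_command", "data": {
  "increments": [
    {"translation":[3.75,0,0.75],"spin":-4.2},
    {"translation":[3.75,0,0.75],"spin":-4.2},
    {"translation":[3.75,0,0.75],"spin":-4.2},
    {"translation":[3.65,2,0.75],"spin":-4.2},
    {"translation":[0,5,0],"spin":-4.1},
    {"translation":[0,5,0],"spin":-4.1},
    {"translation":[0,5,0],"spin":-4.1},
    {"translation":[0,5,0],"spin":-4.2}
  ],
  "claw": 1
}}

```text
time: 1.15
ee_pos: [0.3601, -0.3664, 0.2611]
tcp_rot: [[0.972, -0.236, -0.0], [-0.236, -0.972, 0.0], [-0.0, -0.0, -1.0]]
force: [0.3, 0.3, 0.2]
finger_gap: 0.0854
grip_force: 0.0
```

Run:
```python
from h import *
c=snap('wrist','w1');s=get_obs();print(s['time'],s['ee_pos'],s['tcp_rot'].round(3).tolist(),c['xyz'])
S=load('scene0');print('big',onplane(S,200,403,0),'small',onplane(S,292,350,0))
```

```text
1.2 [ 0.36067485 -0.35929823  0.26125729] [[0.972, -0.234, -0.001], [-0.234, -0.972, 0.005], [-0.002, -0.005, -1.0]] [ 0.44078494 -0.38695047  0.40309193]
big [ 0.23447797 -0.26229108  0.        ] small [ 0.37214122 -0.15895042  0.        ]
```

View pics/w1.png

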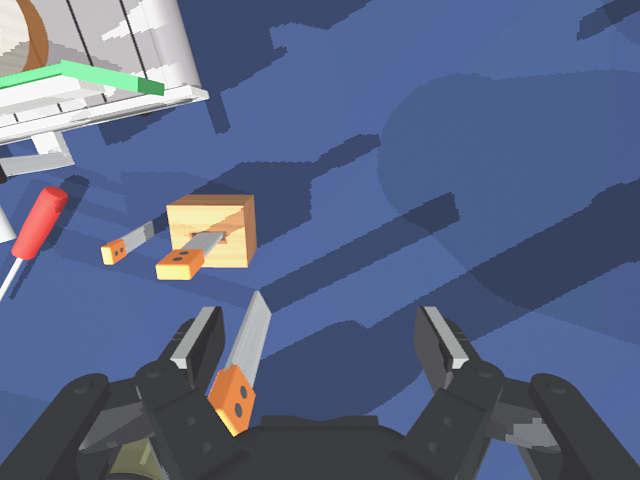

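The wrist view shows the block top at about (168-248, 205-267), with the blade handle at (180,262) and the large blade at (232,400). I'll check the block fit against this view.

Run:
```python
from fit import *
W=load('w1')
p=np.array([.35977,-.24217]);t=np.radians(-13.52);R=np.array([[np.cos(t),-np.sin(t)],[np.sin(t),np.cos(t)]])
L=lambda x,y,z:np.r_[p+R@[x,y],z]
for q in[(.035,.04,.06),(.035,-.04,.06),(-.035,-.04,.06),(-.035,.04,.06)]:print(proj(W,L(*q)).round(1))
for z in(.152,.114):
  print('handle',z,[proj(W,L(x,y,z))[0].round(0).tolist() for x in(-.007,.007)for y in(-.014,.014)])
m=cv2.inRange(cv2.cvtColor(W['frame'],cv2.COLOR_BGR2HSV),(5,170,130),(18,255,255))
n,l,st,ce=cv2.connectedComponentsWithStats(m);print([(s.tolist(),c.round(0).tolist()) for s,c in zip(st,ce) if s[4]>60])
```

```text
[[164.3 204.4]]
[[240.8 204.2]]
[[245.8 265.9]]
[[173.9 266.1]]
handle 0.152 [[189.0, 279.0], [155.0, 279.0], [187.0, 263.0], [152.0, 263.0]]
handle 0.114 [[204.0, 261.0], [174.0, 261.0], [202.0, 247.0], [172.0, 247.0]]
[([0, 0, 640, 480, 304859], [320.0, 239.0]), ([104, 240, 22, 23, 210], [116.0, 249.0]), ([158, 250, 46, 27, 514], [186.0, 259.0]), ([209, 365, 46, 68, 1617], [232.0, 396.0])]
```

Call:
{"op": "arm_command", "data": {
  "increments": [
    {"translation":[0,4.5,0],"spin":0},
    {"translation":[0,4.5,0],"spin":0},
    {"translation":[0,3.5,0],"spin":0},
    {"translation":[0,0,0],"spin":0},
    {"translation":[0,0,-4],"spin":0},
    {"translation":[0,0,-4],"spin":0},
    {"translation":[0,0,-4],"spin":0},
    {"translation":[0,0,-2.6],"spin":0}
  ],
  "claw": 0.65
}}

```text
time: 2.2
ee_pos: [0.3596, -0.2441, 0.1135]
tcp_rot: [[0.972, -0.235, -0.001], [-0.235, -0.972, 0.001], [-0.002, -0.0, -1.0]]
force: [-0.3, -0.4, -0.9]
finger_gap: 0.0555
grip_force: 0.0
```

Call:
{"op": "arm_command", "data": {
  "increments": [
    {"translation":[0,0,0],"spin":0}
  ]
}}

```text
time: 2.33
ee_pos: [0.3592, -0.2435, 0.1138]
tcp_rot: [[0.972, -0.235, -0.003], [-0.235, -0.972, 0.002], [-0.004, -0.001, -1.0]]
force: [-1.0, -0.3, 0.4]
finger_gap: 0.0554
grip_force: 0.0
```

Run:
```python
from h import *
c=snap('side','s2');a=snap('scene','sc2');w=snap('wrist','w2')
o=np.zeros((600,800,3),np.uint8)
o[:,:400]=cv2.resize(c['frame'][120:270,330:430],(400,600));o[:300,400:]=cv2.resize(a['frame'][250:400,220:420],(400,300));o[300:,400:]=cv2.resize(w['frame'],(400,300))
cv2.imwrite('pics/c3.png',o)
```

```text
(no output)
```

View pics/c3.png

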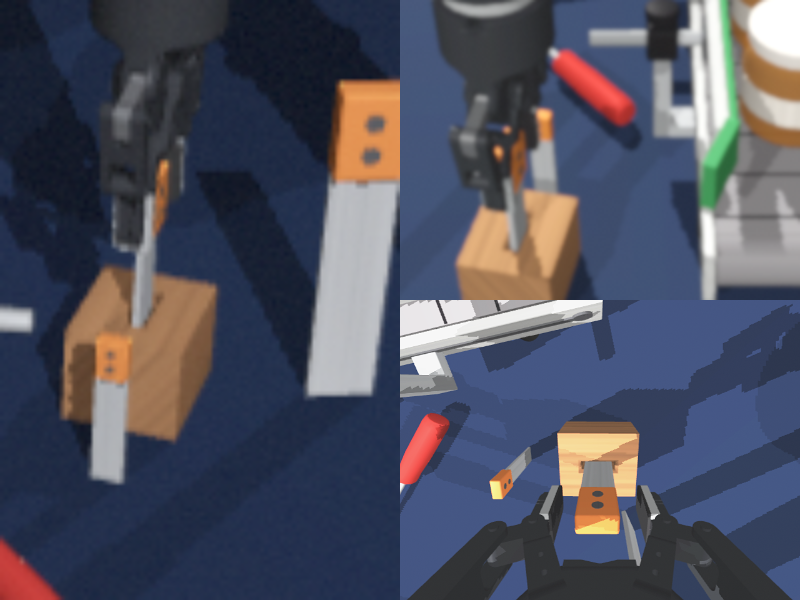

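The fingers straddle the handle, and the wrist inset shows it centred at about (597,500). Closing.

Call:
{"op": "arm_command", "data": {
  "increments": [
    {"translation":[0,0,0],"spin":0},
    {"translation":[0,0,0],"spin":0},
    {"translation":[0,0,0],"spin":0},
    {"translation":[0,0,0],"spin":0},
    {"translation":[0,0,0],"spin":0}
  ],
  "claw": 0,
  "newtons": 70
}}

```text
time: 3.1
ee_pos: [0.3609, -0.2435, 0.1163]
tcp_rot: [[0.972, -0.234, 0.002], [-0.234, -0.972, -0.001], [0.002, 0.001, -1.0]]
force: [-0.8, 0.9, 5.2]
finger_gap: 0.0271
grip_force: 68.4
```

Call:
{"op": "arm_command", "data": {
  "increments": [
    {"translation":[0,0,2],"spin":0},
    {"translation":[0,0,3],"spin":0},
    {"translation":[0,0,4],"spin":0},
    {"translation":[0,0,5],"spin":0},
    {"translation":[0,0,5],"spin":0},
    {"translation":[0,0,0],"spin":0}
  ]
}}

```text
time: 3.85
ee_pos: [0.3617, -0.244, 0.3091]
tcp_rot: [[0.972, -0.234, 0.007], [-0.234, -0.972, -0.004], [0.007, 0.003, -1.0]]
force: [0.3, -0.5, -1.7]
finger_gap: 0.027
grip_force: 69.0
```

Run:
```python
from h import *
c=snap('side','s3');a=snap('scene','sc3');w=snap('wrist','w3');o=get_obs();print(o['ee_pos'],o['tcp_rot'],o['finger_gap'])
```

```text
[ 0.35955732 -0.24287391  0.30452168] [[ 9.72183687e-01 -2.34217198e-01 -1.08758620e-03]
 [-2.34216719e-01 -9.72184255e-01  5.50859747e-04]
 [-1.18635501e-03 -2.80805988e-04 -9.99999257e-01]] 0.02698825325163219
```

Run:
```python
from h import *
for n in('scene0','side0'):
  C=load(n);h=cv2.cvtColor(C['frame'],cv2.COLOR_BGR2HSV);g=cv2.inRange(h,(50,100,50),(80,255,255))
  for v in (range(190,310,15) if n=='scene0' else range(185,290,12)):
    xs=np.nonzero(g[v])[0]; 
    seg=np.split(xs,np.nonzero(np.diff(xs)>2)[0]+1)
    for s in seg:
      if len(s)>1: print(n,v,s[0],s[-1],onplane(C,s[0]-.5,v,.154)[:2].round(4),onplane(C,s[-1]+.5,v,.154)[:2].round(4))
  m=cv2.inRange(h,(20,90,90),(36,255,255));k=np.zeros_like(m)
  b=(380,205,445,260) if n=='scene0' else (225,185,280,230);k[b[1]:b[3],b[0]:b[2]]=m[b[1]:b[3],b[0]:b[2]]
  cnt=max(cv2.findContours(k,cv2.RETR_EXTERNAL,cv2.CHAIN_APPROX_NONE)[0],key=len)[:,0]
  hull=cv2.convexHull(cnt)[:,0]
  # fit top circle: upper hull points
  W=np.array([onplane(C,u,v,.165)[:2] for u,v in hull])
  from scipy.optimize import least_squares
  top=hull[:,1]<hull[:,1].min()+ (14 if n=='scene0' else 12)
  f=least_squares(lambda p:np.hypot(*(W[top]-p[:2]).T)-p[2],[.58,-.03,.04]);print('lid',f.x,np.abs(f.fun).max(),top.sum())
```

```text
scene0 190 430 431 [0.6354 0.0982] [0.6392 0.098 ]
scene0 205 377 378 [0.5295 0.0497] [0.5331 0.0495]
scene0 205 430 435 [0.6263 0.0446] [0.6372 0.044 ]
scene0 220 378 379 [ 0.5268 -0.    ] [ 5.303e-01 -2.000e-04]
scene0 220 437 439 [ 0.6301 -0.0052] [ 0.6353 -0.0055]
scene0 235 379 381 [ 0.5243 -0.0458] [ 0.5294 -0.046 ]
scene0 235 438 443 [ 0.6236 -0.0506] [ 0.6336 -0.0511]
scene0 250 381 382 [ 0.5237 -0.0881] [ 0.5269 -0.0883]
scene0 250 440 447 [ 0.6192 -0.0926] [ 0.6321 -0.0932]
scene0 265 382 384 [ 0.5215 -0.1273] [ 0.5262 -0.1275]
scene0 265 448 451 [ 0.6244 -0.1319] [ 0.6306 -0.1322]
scene0 280 383 385 [ 0.5195 -0.1637] [ 0.5241 -0.1639]
scene0 280 448 455 [ 0.6173 -0.1679] [ 0.6293 -0.1685]
scene0 295 385 387 [ 0.5191 -0.1977] [ 0.5235 -0.1979]
scene0 295 450 459 [ 0.6135 -0.2016] [ 0.628  -0.2022]
lid [ 0.58532541 -0.0261692   0.04028853] 0.0007784774181534004 11
side0 185 236 242 [ 0.6304 -0.1021] [ 0.6158 -0.1038]
side0 185 287 289 [ 0.5239 -0.1147] [ 0.5177 -0.1154]
side0 197 230 232 [ 0.632  -0.0543] [ 0.6259 -0.055 ]
side0 197 282 285 [ 0.5268 -0.0667] [ 0.5187 -0.0676]
side0 209 224 229 [ 0.6334 -0.0094] [ 0.6216 -0.0108]
side0 209 278 280 [ 0.5275 -0.0218] [ 0.5217 -0.0225]
side0 221 218 228 [0.6347 0.0328] [0.6138 0.0304]
side0 221 273 276 [0.5301 0.0206] [0.5225 0.0198]
side0 233 211 214 [0.6379 0.0728] [0.6305 0.0719]
side0 233 269 271 [0.5307 0.0604] [0.5252 0.0598]
side0 245 205 213 [0.639  0.1103] [0.6229 0.1085]
side0 245 264 267 [0.5331 0.0981] [0.5259 0.0973]
side0 257 199 212 [0.6401 0.1458] [0.6157 0.143 ]
side0 257 260 263 [0.5336 0.1336] [0.5266 0.1328]
side0 269 193 206 [0.6411 0.1795] [0.6173 0.1768]
side0 269 255 258 [0.5357 0.1674] [0.5289 0.1667]
side0 281 187 200 [0.6421 0.2114] [0.6189 0.2087]
side0 281 251 254 [0.5361 0.1993] [0.5295 0.1985]
lid [ 0.5831269  -0.02480349  0.03920134] 0.0010690960708906114 11
```

Call:
{"op": "arm_command", "data": {
  "increments": [
    {"translation":[2.5,3.1,0],"spin":1.6},
    {"translation":[2.5,3.1,0],"spin":1.6},
    {"translation":[2.5,3.1,0],"spin":1.6},
    {"translation":[2.5,3.1,0],"spin":1.6},
    {"translation":[2.5,3.1,-0.6],"spin":1.6},
    {"translation":[2.5,3.1,-0.6],"spin":1.6},
    {"translation":[2.5,3.35,-0.6],"spin":1.6},
    {"translation":[0,0,0],"spin":0}
  ]
}}

```text
time: 5.0
ee_pos: [0.5354, -0.0201, 0.2847]
tcp_rot: [[0.999, -0.035, -0.004], [-0.035, -0.999, 0.003], [-0.004, -0.003, -1.0]]
force: [-0.4, -0.3, -1.3]
finger_gap: 0.0273
grip_force: 69.1
```

Call:
{"op": "arm_command", "data": {
  "increments": [
    {"translation":[0,0,0],"spin":0},
    {"translation":[0,0,0],"spin":0}
  ]
}}

```text
time: 5.25
ee_pos: [0.5346, -0.0249, 0.2869]
tcp_rot: [[0.999, -0.043, -0.001], [-0.043, -0.999, -0.001], [-0.001, 0.001, -1.0]]
force: [-0.1, 0.8, -0.6]
finger_gap: 0.0269
grip_force: 69.1
```

Run:
```python
from h import *
c=snap('side','s4');a=snap('scene','sc4');w=snap('wrist','w4');s=get_obs();print(s['ee_pos'],s['tcp_rot'])
o=np.zeros((600,800,3),np.uint8)
o[:,:400]=cv2.resize(a['frame'][140:290,350:450],(400,600),interpolation=cv2.INTER_CUBIC);o[:,400:]=cv2.resize(c['frame'][110:260,220:320],(400,600),interpolation=cv2.INTER_CUBIC)
cv2.imwrite('pics/c4.png',o)
```

```text
[ 0.53492373 -0.02457873  0.2874102 ] [[ 9.99100909e-01 -4.23952081e-02  1.44759421e-04]
 [-4.23951499e-02 -9.99100848e-01 -3.83459837e-04]
 [ 1.60886120e-04  3.76977975e-04 -9.99999916e-01]]
```

View pics/c4.png

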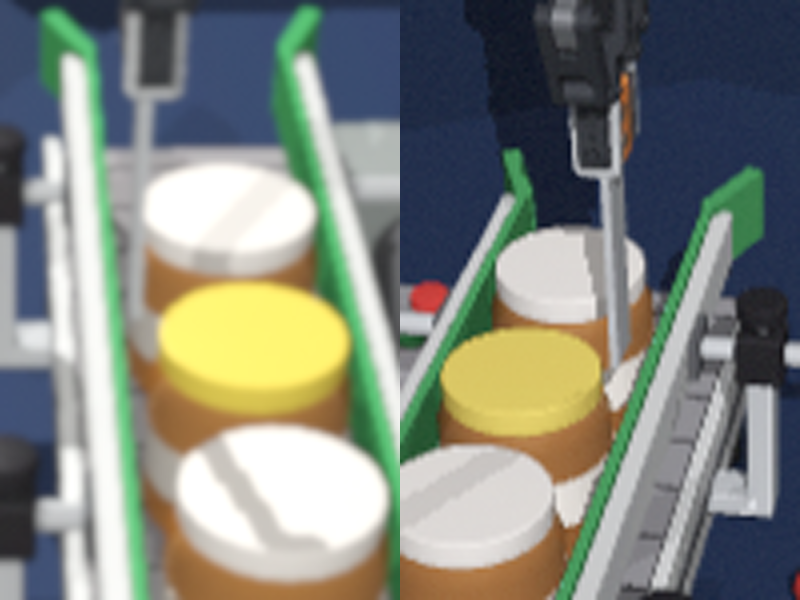

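The tip reads at scene (384.5,218.7) and side (273.7,204.5), and the blade sits between the rail and the jar.

Run:
```python
from h import *
for n,u,v in(('sc4',384.2,218.5),('s4',273.4,204.2)):
  print(onplane(load(n),u,v,.181))
# blade axis x at mid height
print(onplane(load('sc4'),350+143/4-.4,140+130/4-.4,.24), onplane(load('s4'),220+208/4-.4,110+200/4-.4,.24))
```

```text
[ 0.53387182 -0.03639536  0.181     ]
[0.53031027 0.00299456 0.181     ]
[0.5387893  0.01649547 0.24      ] [ 0.54315721 -0.06484862  0.24      ]
```

Call:
{"op": "arm_command", "data": {
  "increments": [
    {"translation":[0,0,-2],"spin":0},
    {"translation":[0,0,-2],"spin":0},
    {"translation":[0,0,-2],"spin":0},
    {"translation":[0,0,-2],"spin":0},
    {"translation":[0,0,-1.5],"spin":0},
    {"translation":[0,0,-1],"spin":0},
    {"translation":[0,0,0],"spin":0},
    {"translation":[0,0,0],"spin":0}
  ]
}}

```text
time: 6.4
ee_pos: [0.5356, -0.0237, 0.1828]
tcp_rot: [[0.999, -0.041, 0.001], [-0.041, -0.999, 0.0], [0.001, -0.0, -1.0]]
force: [-0.4, 0.1, -1.1]
finger_gap: 0.0272
grip_force: 69.1
```

Call:
{"op": "arm_command", "data": {
  "increments": [
    {"translation":[0,0,-0.3],"spin":0},
    {"translation":[0,0,0],"spin":0}
  ]
}}

```text
time: 6.65
ee_pos: [0.5352, -0.0237, 0.1794]
tcp_rot: [[0.999, -0.041, 0.0], [-0.041, -0.999, -0.0], [0.0, 0.0, -1.0]]
force: [-0.1, -1.0, -1.4]
finger_gap: 0.027
grip_force: 69.1
```

Call:
{"op": "arm_command", "data": {
  "increments": [
    {"translation":[0,0,-0.2],"spin":0},
    {"translation":[0,0,0],"spin":0}
  ]
}}

```text
time: 6.9
ee_pos: [0.5351, -0.0237, 0.1772]
tcp_rot: [[0.999, -0.041, -0.0], [-0.041, -0.999, 0.0], [-0.0, 0.0, -1.0]]
force: [0.0, 0.3, -0.7]
finger_gap: 0.0271
grip_force: 69.1
```

Call:
{"op": "arm_command", "data": {
  "increments": [
    {"translation":[0,0,-0.15],"spin":0},
    {"translation":[0,0,0],"spin":0}
  ]
}}

```text
time: 7.15
ee_pos: [0.5355, -0.0236, 0.1763]
tcp_rot: [[0.999, -0.041, 0.001], [-0.041, -0.999, -0.0], [0.001, 0.0, -1.0]]
force: [-0.6, -0.9, 4.9]
finger_gap: 0.0272
grip_force: 70.0
```

Call:
{"op": "arm_command", "data": {
  "increments": [
    {"translation":[0,0,0],"spin":0},
    {"translation":[0,0,0],"spin":0},
    {"translation":[0,0,0],"spin":0},
    {"translation":[0,0,0],"spin":0}
  ],
  "claw": 0.6
}}

```text
time: 7.65
ee_pos: [0.5352, -0.0237, 0.1757]
tcp_rot: [[0.999, -0.041, -0.0], [-0.041, -0.999, 0.0], [-0.0, -0.0, -1.0]]
force: [0.0, -0.8, 0.1]
finger_gap: 0.0514
grip_force: 0.0
```

Call:
{"op": "arm_command", "data": {
  "increments": [
    {"translation":[0,0,1],"spin":0},
    {"translation":[0,0,2],"spin":0},
    {"translation":[0,0,3],"spin":0},
    {"translation":[0,0,3],"spin":0},
    {"translation":[0,0,0],"spin":0}
  ]
}}

```text
time: 8.28
ee_pos: [0.5365, -0.0235, 0.2687]
tcp_rot: [[0.999, -0.041, 0.005], [-0.041, -0.999, -0.0], [0.005, -0.0, -1.0]]
force: [-0.2, 0.2, -0.3]
finger_gap: 0.051
grip_force: 0.0
```

Run:
```python
from h import *
c=snap('side','s5');a=snap('scene','sc5');w=snap('wrist','w5');s=get_obs();print(s['ee_pos'])
o=np.zeros((600,800,3),np.uint8)
o[:,:250]=cv2.resize(a['frame'][140:290,360:422],(250,600),interpolation=cv2.INTER_CUBIC);o[:,250:500]=cv2.resize(c['frame'][110:260,240:302],(250,600),interpolation=cv2.INTER_CUBIC)
o[:225,500:]=cv2.resize(w['frame'],(300,225))
o[230:530,500:]=cv2.resize(w['frame'][180:400,210:430],(300,300),interpolation=cv2.INTER_CUBIC)
cv2.imwrite('pics/c5.png',o)
```

```text
[ 0.53480888 -0.02379209  0.26536437]
```

View pics/c5.png

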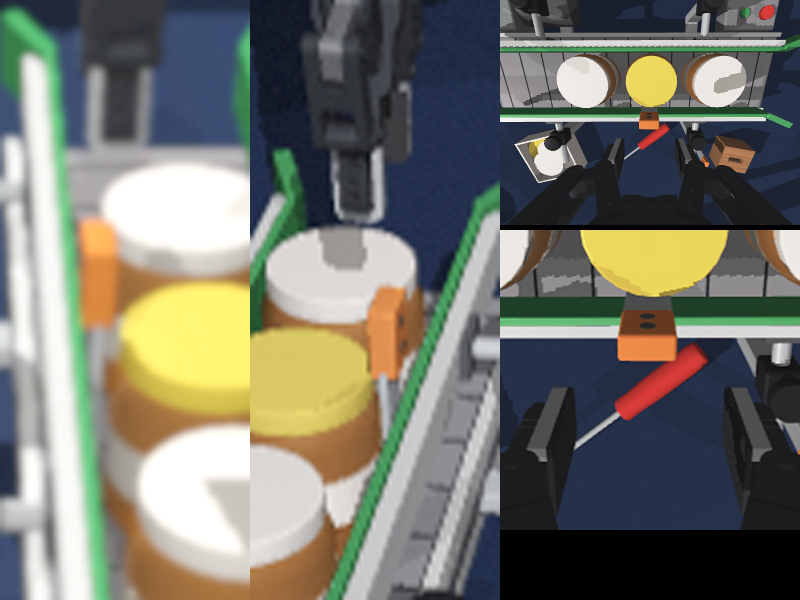

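The blade stands upright in the gap: handle at crop (97,270) in scene, (390,330) in side, and centred on the yellow lid in the wrist view. Next, shut the fingers and go behind the rail on the +y side, clear of the handle.

Call:
{"op": "arm_command", "data": {
  "increments": [
    {"translation":[-2.5,4,0],"spin":0},
    {"translation":[-2.5,3.9,0],"spin":0},
    {"translation":[0,0,0],"spin":0},
    {"translation":[0,0,-4],"spin":0},
    {"translation":[0,0,-4],"spin":0},
    {"translation":[0,0,-4],"spin":0},
    {"translation":[0,0,-2.3],"spin":0},
    {"translation":[0,0,0],"spin":0}
  ],
  "claw": 0,
  "newtons": 20
}}

```text
time: 9.43
ee_pos: [0.484, 0.0543, 0.1208]
tcp_rot: [[0.999, -0.041, -0.005], [-0.041, -0.999, -0.001], [-0.005, 0.001, -1.0]]
force: [0.1, 1.0, 0.0]
finger_gap: 0.0005
grip_force: 0.0
```

Call:
{"op": "arm_command", "data": {
  "increments": [
    {"translation":[0.5,0,0],"spin":0},
    {"translation":[0,0,0],"spin":0},
    {"translation":[0,0,0],"spin":0}
  ]
}}

```text
time: 9.8
ee_pos: [0.4907, 0.0552, 0.1235]
tcp_rot: [[0.999, -0.041, 0.001], [-0.041, -0.999, 0.0], [0.001, -0.0, -1.0]]
force: [0.7, -0.4, -0.3]
finger_gap: -0.0002
grip_force: 0.0
```

Call:
{"op": "arm_command", "data": {
  "increments": [
    {"translation":[0.4,0,0],"spin":0},
    {"translation":[0,0,0],"spin":0},
    {"translation":[0,0,0],"spin":0}
  ]
}}

```text
time: 10.18
ee_pos: [0.4942, 0.0553, 0.1228]
tcp_rot: [[0.999, -0.041, -0.0], [-0.041, -0.999, 0.0], [-0.0, -0.0, -1.0]]
force: [0.2, -0.3, 0.8]
finger_gap: -0.0001
grip_force: 0.0
```

Call:
{"op": "arm_command", "data": {
  "increments": [
    {"translation":[0.4,0,0],"spin":0},
    {"translation":[0,0,0],"spin":0},
    {"translation":[0,0,0],"spin":0}
  ]
}}

```text
time: 10.55
ee_pos: [0.4982, 0.0553, 0.1227]
tcp_rot: [[0.999, -0.041, -0.0], [-0.041, -0.999, 0.0], [-0.0, -0.0, -1.0]]
force: [0.5, -0.4, -0.1]
finger_gap: 0.0001
grip_force: 0.0
```

Call:
{"op": "arm_command", "data": {
  "increments": [
    {"translation":[0.2,-0.01,0],"spin":0},
    {"translation":[0.2,-0.01,0],"spin":0},
    {"translation":[0.2,-0.01,0],"spin":0}
  ]
}}

```text
time: 10.92
ee_pos: [0.5044, 0.055, 0.1228]
tcp_rot: [[0.999, -0.041, 0.0], [-0.041, -0.999, 0.0], [0.0, -0.0, -1.0]]
force: [0.1, 0.6, -0.0]
finger_gap: 0.0001
grip_force: 0.0
```

Call:
{"op": "arm_command", "data": {
  "increments": [
    {"translation":[0.15,-0.01,0],"spin":0},
    {"translation":[0.15,-0.01,0],"spin":0}
  ]
}}

```text
time: 11.18
ee_pos: [0.5057, 0.0549, 0.1226]
tcp_rot: [[0.999, -0.041, -0.003], [-0.041, -0.999, -0.0], [-0.003, 0.001, -1.0]]
force: [-7.1, 0.4, 5.8]
finger_gap: -0.0
grip_force: 3.2
```

Call:
{"op": "arm_command", "data": {
  "increments": [
    {"translation":[0.15,-0.01,0],"spin":0},
    {"translation":[0.15,0,0],"spin":0}
  ]
}}

```text
time: 11.42
ee_pos: [0.5084, 0.0547, 0.1226]
tcp_rot: [[0.999, -0.04, -0.003], [-0.04, -0.999, -0.001], [-0.003, 0.001, -1.0]]
force: [-6.4, 0.8, 5.8]
finger_gap: 0.0002
grip_force: 3.2
```

Call:
{"op": "arm_command", "data": {
  "increments": [
    {"translation":[0.15,0,0],"spin":0}
  ]
}}

```text
time: 11.55
ee_pos: [0.5099, 0.0547, 0.1226]
tcp_rot: [[0.999, -0.041, -0.003], [-0.041, -0.999, -0.001], [-0.003, 0.001, -1.0]]
force: [-6.4, 0.0, 5.6]
finger_gap: -0.0001
grip_force: 3.2
```

Call:
{"op": "arm_command", "data": {
  "increments": [
    {"translation":[0.1,0,0],"spin":0},
    {"translation":[0.1,0,0],"spin":0}
  ]
}}

```text
time: 11.8
ee_pos: [0.5113, 0.0547, 0.1226]
tcp_rot: [[0.999, -0.041, -0.004], [-0.041, -0.999, -0.001], [-0.004, 0.001, -1.0]]
force: [-8.1, -0.6, 5.9]
finger_gap: -0.0001
grip_force: 3.9
```

Call:
{"op": "arm_command", "data": {
  "increments": [
    {"translation":[0.1,0,0],"spin":0},
    {"translation":[0.05,0,0],"spin":0}
  ]
}}

```text
time: 12.05
ee_pos: [0.5124, 0.0546, 0.1226]
tcp_rot: [[0.999, -0.04, -0.005], [-0.04, -0.999, -0.001], [-0.005, 0.001, -1.0]]
force: [-10.9, 0.5, 8.9]
finger_gap: -0.0002
grip_force: 5.2
```

Call:
{"op": "arm_command", "data": {
  "increments": [
    {"translation":[0.05,0,0],"spin":0},
    {"translation":[0.05,0,0],"spin":0}
  ]
}}

```text
time: 12.3
ee_pos: [0.5124, 0.0546, 0.1226]
tcp_rot: [[0.999, -0.04, -0.007], [-0.04, -0.999, -0.001], [-0.007, 0.002, -1.0]]
force: [-14.2, 0.7, 12.2]
finger_gap: -0.0001
grip_force: 6.9
```

Call:
{"op": "arm_command", "data": {
  "increments": [
    {"translation":[0.05,0,0],"spin":0},
    {"translation":[0.05,0,0],"spin":0}
  ]
}}

```text
time: 12.55
ee_pos: [0.5132, 0.0545, 0.1225]
tcp_rot: [[0.999, -0.04, -0.007], [-0.04, -0.999, -0.002], [-0.007, 0.002, -1.0]]
force: [-14.0, -0.7, 11.2]
finger_gap: 0.0001
grip_force: 6.6
```

Call:
{"op": "arm_command", "data": {
  "increments": [
    {"translation":[0.05,0,0],"spin":0},
    {"translation":[0.05,0,0],"spin":0}
  ]
}}

```text
time: 12.8
ee_pos: [0.5142, 0.0545, 0.1225]
tcp_rot: [[0.999, -0.04, -0.007], [-0.04, -0.999, -0.002], [-0.007, 0.002, -1.0]]
force: [-12.3, 0.5, 11.6]
finger_gap: -0.0001
grip_force: 6.6
```

Call:
{"op": "arm_command", "data": {
  "increments": [
    {"translation":[0.05,0,0],"spin":0},
    {"translation":[0.05,0,0],"spin":0}
  ]
}}

```text
time: 13.05
ee_pos: [0.5144, 0.0545, 0.1225]
tcp_rot: [[0.999, -0.04, -0.009], [-0.04, -0.999, -0.002], [-0.009, 0.002, -1.0]]
force: [-17.3, 0.4, 14.4]
finger_gap: -0.0003
grip_force: 8.3
```

Call:
{"op": "arm_command", "data": {
  "increments": [
    {"translation":[0.04,0,0],"spin":0},
    {"translation":[0,0,0],"spin":0},
    {"translation":[0,0,0],"spin":0}
  ]
}}

```text
time: 13.42
ee_pos: [0.5145, 0.0545, 0.1225]
tcp_rot: [[0.999, -0.04, -0.009], [-0.04, -0.999, -0.002], [-0.009, 0.002, -1.0]]
force: [-17.7, 0.4, 14.2]
finger_gap: 0.0003
grip_force: 8.4
```

Call:
{"op": "arm_command", "data": {
  "increments": [
    {"translation":[0.05,0,0],"spin":0},
    {"translation":[0,0,0],"spin":0},
    {"translation":[0,0,0],"spin":0}
  ]
}}

```text
time: 13.8
ee_pos: [0.5145, 0.0545, 0.1225]
tcp_rot: [[0.999, -0.04, -0.01], [-0.04, -0.999, -0.002], [-0.01, 0.003, -1.0]]
force: [-17.9, 0.5, 15.2]
finger_gap: -0.0001
grip_force: 9.2
```

Call:
{"op": "arm_command", "data": {
  "increments": [
    {"translation":[-0.1,0,0],"spin":0},
    {"translation":[-0.1,0,0],"spin":0},
    {"translation":[-0.2,0,0],"spin":0},
    {"translation":[-0.4,0,0],"spin":0},
    {"translation":[-1.0,0,0],"spin":0},
    {"translation":[-1.2,0,0],"spin":0},
    {"translation":[0,0,4],"spin":0},
    {"translation":[0,0,5],"spin":0}
  ]
}}

```text
time: 14.8
ee_pos: [0.4887, 0.0546, 0.2131]
tcp_rot: [[0.999, -0.041, -0.003], [-0.041, -0.999, -0.0], [-0.003, 0.0, -1.0]]
force: [0.8, -0.9, 0.8]
finger_gap: 0.0002
grip_force: 0.0
```

Call:
{"op": "arm_command", "data": {
  "increments": [
    {"translation":[0,0,5],"spin":0},
    {"translation":[0,0,0],"spin":0},
    {"translation":[0,0,0],"spin":0}
  ],
  "claw": 0.65
}}

```text
time: 15.18
ee_pos: [0.4894, 0.0545, 0.2623]
tcp_rot: [[0.999, -0.041, -0.0], [-0.041, -0.999, -0.0], [-0.0, 0.0, -1.0]]
force: [0.2, -0.6, 0.2]
finger_gap: 0.0541
grip_force: 0.0
```

Run:
```python
from h import *
c=snap('side','s6');a=snap('scene','sc6');w=snap('wrist','w6');s=get_obs();print(s['ee_pos'],s['time'])
for n,C,box in(('scene',a,(360,180,420,240)),('side',c,(255,170,300,215))):
  m=cv2.inRange(cv2.cvtColor(C['frame'],cv2.COLOR_BGR2HSV),(5,170,130),(18,255,255));k=np.zeros_like(m);k[box[1]:box[3],box[0]:box[2]]=m[box[1]:box[3],box[0]:box[2]]
  n_,l,st,ce=cv2.connectedComponentsWithStats(k);i=1+np.argmax(st[1:,4]);print(n,st[i],ce[i])
o=np.zeros((600,800,3),np.uint8)
o[:,:250]=cv2.resize(a['frame'][140:290,360:422],(250,600),interpolation=cv2.INTER_CUBIC);o[:,250:500]=cv2.resize(c['frame'][110:260,240:302],(250,600),interpolation=cv2.INTER_CUBIC)
o[:225,500:]=cv2.resize(w['frame'],(300,225))
cv2.imwrite('pics/c6.png',o)
# predicted handle pixels for several x
for C,n in((a,'scene'),(c,'side')):
  for x in(.534,.538,.542): 
    q=np.array([proj(C,[x+dx,-.0235+dy,z])[0] for dx in(-.007,.007)for dy in(-.014,.014)for z in(.174,.212)]);print(n,x,q.min(0).round(1),q.max(0).round(1))
```

```text
[0.48927278 0.05448429 0.2614998 ] 15.325
scene [385 198   9  22 156] [388.36538462 208.76282051]
side [270 182   6  20  40] [272.425 188.95 ]
scene 0.534 [378.5 194.2] [389.4 222.4]
scene 0.538 [380.8 194.2] [391.8 222.4]
scene 0.542 [383.1 194.1] [394.2 222.3]
side 0.534 [268.3 179.2] [278.7 203.9]
side 0.538 [266.2 179. ] [276.7 203.7]
side 0.542 [264.2 178.9] [274.7 203.6]
```

View pics/c6.png

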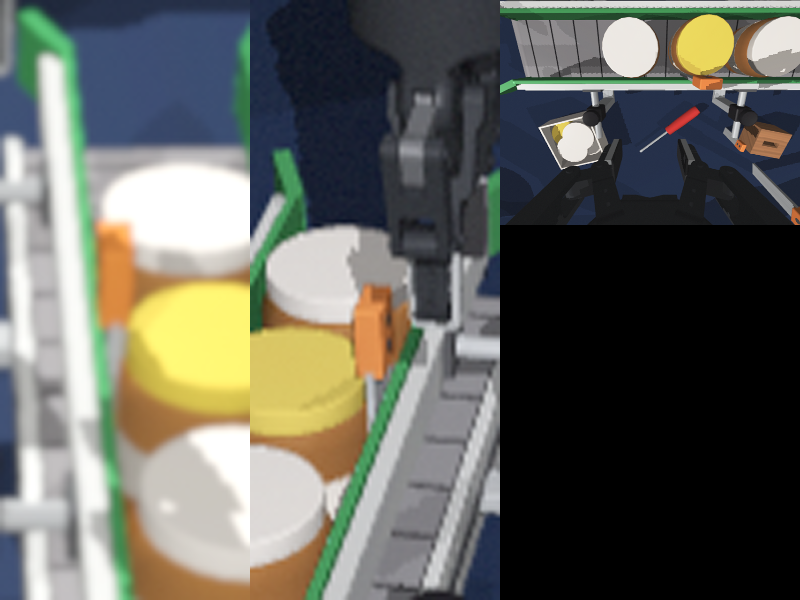

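The rail has closed and the blade is still upright. The handle centre is at about scene (388,208) and side (271,192), so x is about 0.541. Going to grip it.

Call:
{"op": "arm_command", "data": {
  "increments": [
    {"translation":[2.6,-3.9,0],"spin":0},
    {"translation":[2.6,-3.9,0],"spin":0},
    {"translation":[0,0,0],"spin":0},
    {"translation":[0,0,-3],"spin":0},
    {"translation":[0,0,-3],"spin":0},
    {"translation":[0,0,-2.5],"spin":0},
    {"translation":[0,0,0],"spin":0},
    {"translation":[0,0,0],"spin":0}
  ]
}}

```text
time: 16.32
ee_pos: [0.5423, -0.0227, 0.1783]
tcp_rot: [[0.999, -0.04, 0.0], [-0.04, -0.999, 0.0], [0.0, -0.0, -1.0]]
force: [0.2, 0.1, 0.1]
finger_gap: 0.0555
grip_force: 0.0
```

Run:
```python
from h import *
w=snap('wrist','w7');a=snap('scene','sc7');s=get_obs();print(s['ee_pos'],s['time'])
o=np.zeros((600,800,3),np.uint8)
o[:,:400]=cv2.resize(a['frame'][140:290,350:450],(400,600),interpolation=cv2.INTER_CUBIC)
o[:400,400:]=cv2.resize(w['frame'][160:440,180:460],(400,400),interpolation=cv2.INTER_CUBIC)
cv2.imwrite('pics/c7.png',o)
```

```text
[ 0.54268627 -0.02293601  0.17882394] 16.425
```

View pics/c7.png

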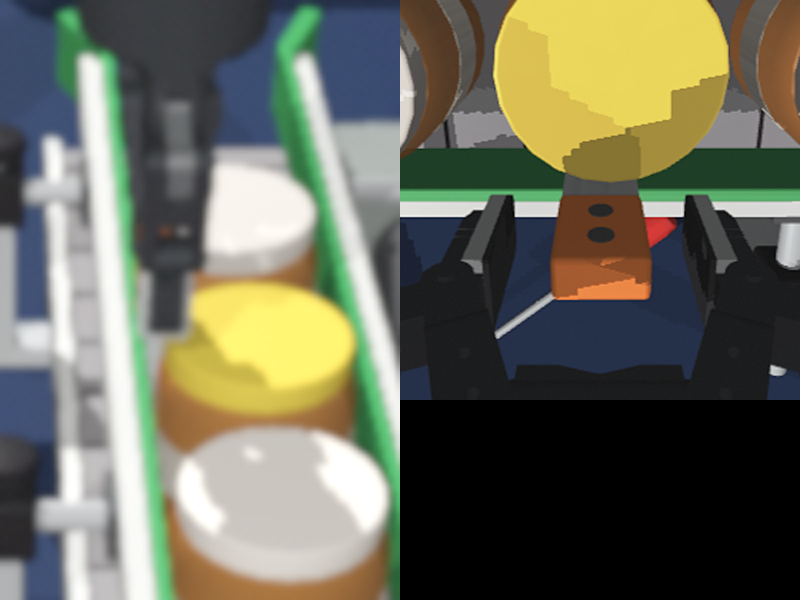

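The handle is centred between the pads (wrist crop about (600,245)). Closing.

Call:
{"op": "arm_command", "data": {
  "increments": [
    {"translation":[0,0,-0.2],"spin":0},
    {"translation":[0,0,0],"spin":0},
    {"translation":[0,0,0],"spin":0},
    {"translation":[0,0,0],"spin":0},
    {"translation":[0,0,0],"spin":0},
    {"translation":[0,0,0],"spin":0}
  ],
  "claw": 0,
  "newtons": 70
}}

```text
time: 17.18
ee_pos: [0.5423, -0.0233, 0.1763]
tcp_rot: [[0.999, -0.041, 0.001], [-0.041, -0.999, -0.0], [0.001, -0.0, -1.0]]
force: [-1.1, 0.6, 5.5]
finger_gap: 0.0271
grip_force: 68.8
```

Call:
{"op": "arm_command", "data": {
  "increments": [
    {"translation":[0,0,0.4],"spin":0},
    {"translation":[0,0,0.5],"spin":0}
  ]
}}

```text
time: 17.42
ee_pos: [0.5422, -0.0234, 0.1846]
tcp_rot: [[0.999, -0.041, -0.0], [-0.041, -0.999, 0.0], [-0.0, -0.0, -1.0]]
force: [2.7, -0.0, -4.1]
finger_gap: 0.027
grip_force: 69.1
```

Call:
{"op": "arm_command", "data": {
  "increments": [
    {"translation":[0,0,0.5],"spin":0},
    {"translation":[0,0,0.5],"spin":0}
  ]
}}

```text
time: 17.68
ee_pos: [0.5422, -0.0234, 0.1949]
tcp_rot: [[0.999, -0.041, -0.0], [-0.041, -0.999, 0.0], [-0.0, -0.0, -1.0]]
force: [2.2, -0.3, -6.4]
finger_gap: 0.0273
grip_force: 69.1
```

Call:
{"op": "arm_command", "data": {
  "increments": [
    {"translation":[0,0,0.6],"spin":0},
    {"translation":[0,0,0.8],"spin":0},
    {"translation":[0,0,1],"spin":0},
    {"translation":[0,0,1],"spin":0},
    {"translation":[0,0,1],"spin":0},
    {"translation":[0,0,1],"spin":0},
    {"translation":[0,0,1.5],"spin":0},
    {"translation":[0,0,2],"spin":0}
  ]
}}

```text
time: 18.68
ee_pos: [0.5415, -0.0233, 0.2846]
tcp_rot: [[0.999, -0.041, -0.002], [-0.041, -0.999, 0.0], [-0.002, 0.0, -1.0]]
force: [0.7, -0.1, -0.4]
finger_gap: 0.0275
grip_force: 69.6
```

Call:
{"op": "arm_command", "data": {
  "increments": [
    {"translation":[0,0,1.5],"spin":0},
    {"translation":[0,0,1],"spin":0},
    {"translation":[0,0,0],"spin":0},
    {"translation":[0,0,0],"spin":0}
  ]
}}

```text
time: 19.18
ee_pos: [0.5418, -0.0233, 0.3082]
tcp_rot: [[0.999, -0.041, -0.001], [-0.041, -0.999, 0.0], [-0.001, -0.0, -1.0]]
force: [-0.9, -0.6, -1.5]
finger_gap: 0.027
grip_force: 69.7
```

Run:
```python
from h import *
c=snap('side','s8');a=snap('scene','sc8');s=get_obs();print(s['ee_pos'],s['time'],s['tcp_rot'].round(4))
o=np.zeros((600,800,3),np.uint8)
o[:,:400]=cv2.resize(a['frame'][130:280,350:450],(400,600),interpolation=cv2.INTER_CUBIC);o[:,400:]=cv2.resize(c['frame'][110:260,220:320],(400,600),interpolation=cv2.INTER_CUBIC)
cv2.imwrite('pics/c8.png',o)
for C,n in((a,'sc'),(c,'s')):
  print(n,proj(C,np.array([[s['ee_pos'][0],s['ee_pos'][1],s['ee_pos'][2]-d] for d in(.0,.02,.1063)])).round(1).tolist())
for n in('sc','s'):
  h=cv2.cvtColor(load(n+'8')['frame'],cv2.COLOR_BGR2HSV);g=cv2.inRange(h,(50,100,50),(80,255,255))
  for v in (range(205,300,15) if n=='sc' else range(209,290,12)):
    xs=np.nonzero(g[v])[0];seg=np.split(xs,np.nonzero(np.diff(xs)>2)[0]+1)
    C=load(n+'8');print(n,v,[(int(q[0]),int(q[-1]),onplane(C,q[0]-.5,v,.154)[0].round(4),onplane(C,q[-1]+.5,v,.154)[0].round(4)) for q in seg if len(q)>1])
```

```text
[ 0.54178928 -0.02336052  0.3080701 ] 19.275 [[ 9.992e-01 -4.090e-02 -1.400e-03]
 [-4.090e-02 -9.992e-01  1.000e-04]
 [-1.400e-03 -0.000e+00 -1.000e+00]]
sc [[391.7, 145.5], [391.1, 157.2], [388.6, 203.7]]
s [[266.8, 137.4], [267.3, 147.3], [269.4, 187.4]]
sc 205 [(382, 383, np.float64(0.5386), np.float64(0.5423)), (430, 435, np.float64(0.6263), np.float64(0.6372))]
sc 220 [(383, 384, np.float64(0.5356), np.float64(0.5391)), (438, 439, np.float64(0.6318), np.float64(0.6353))]
sc 235 [(385, 386, np.float64(0.5345), np.float64(0.5378)), (439, 443, np.float64(0.6253), np.float64(0.6336))]
sc 250 [(386, 387, np.float64(0.5318), np.float64(0.5351)), (440, 447, np.float64(0.6192), np.float64(0.6321))]
sc 265 [(388, 390, np.float64(0.5309), np.float64(0.5356)), (448, 451, np.float64(0.6244), np.float64(0.6306))]
sc 280 [(389, 391, np.float64(0.5286), np.float64(0.5331)), (448, 455, np.float64(0.6173), np.float64(0.6293))]
sc 295 [(391, 392, np.float64(0.5279), np.float64(0.5308)), (450, 459, np.float64(0.6135), np.float64(0.628))]
s 209 [(224, 228, np.float64(0.6334), np.float64(0.6236)), (273, 276, np.float64(0.5374), np.float64(0.5295))]
s 221 [(218, 227, np.float64(0.6347), np.float64(0.6157)), (268, 271, np.float64(0.5397), np.float64(0.532))]
s 233 [(211, 214, np.float64(0.6379), np.float64(0.6305)), (264, 267, np.float64(0.54), np.float64(0.5326))]
s 245 [(205, 213, np.float64(0.639), np.float64(0.6229)), (259, 262, np.float64(0.5421), np.float64(0.5349))]
s 257 [(199, 212, np.float64(0.6401), np.float64(0.6157)), (254, 257, np.float64(0.5441), np.float64(0.5371))]
s 269 [(193, 206, np.float64(0.6411), np.float64(0.6173)), (250, 253, np.float64(0.5442), np.float64(0.5374))]
s 281 [(187, 200, np.float64(0.6421), np.float64(0.6189)), (245, 248, np.float64(0.5461), np.float64(0.5394))]
```

View pics/c8.png

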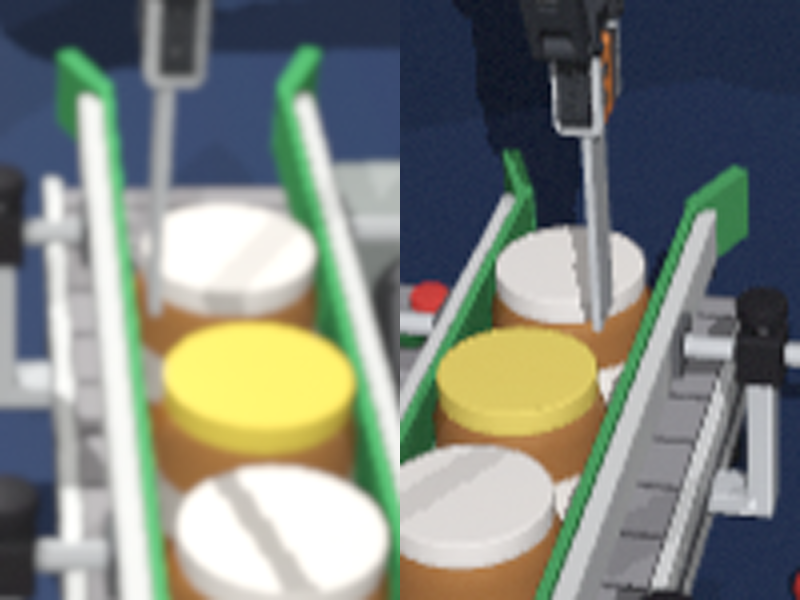

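The tip reads scene (388,208) and side (269,191.6), so in x it is within 1 mm of the TCP line. The jar stands and the rail is set. Moving back over the block.

Call:
{"op": "arm_command", "data": {
  "increments": [
    {"translation":[-2.6,-3.15,0],"spin":-1.6},
    {"translation":[-2.6,-3.15,0],"spin":-1.6},
    {"translation":[-2.6,-3.15,0],"spin":-1.6},
    {"translation":[-2.6,-3.15,0],"spin":-1.6},
    {"translation":[-2.6,-3.15,0],"spin":-1.6},
    {"translation":[-2.6,-3.15,0],"spin":-1.6},
    {"translation":[-2.5,-3.05,0],"spin":-1.6},
    {"translation":[0,0,0],"spin":0}
  ]
}}

```text
time: 20.27
ee_pos: [0.3589, -0.2451, 0.3084]
tcp_rot: [[0.971, -0.24, -0.001], [-0.24, -0.971, -0.001], [-0.001, 0.001, -1.0]]
force: [0.6, 0.7, -0.6]
finger_gap: 0.0266
grip_force: 69.8
```

Call:
{"op": "arm_command", "data": {
  "increments": [
    {"translation":[0,0,-4],"spin":0},
    {"translation":[0,0,-4],"spin":0},
    {"translation":[0,0,-3.2],"spin":0},
    {"translation":[0,0,-1],"spin":0},
    {"translation":[0,0,0],"spin":0},
    {"translation":[0,0,0],"spin":0}
  ]
}}

```text
time: 21.02
ee_pos: [0.362, -0.243, 0.1878]
tcp_rot: [[0.972, -0.234, 0.002], [-0.234, -0.972, -0.001], [0.002, 0.0, -1.0]]
force: [0.1, 0.4, -1.4]
finger_gap: 0.0269
grip_force: 69.8
```

Run:
```python
from h import *
c=snap('side','s9');a=snap('scene','sc9');w=snap('wrist','w9');s=get_obs();print(s['ee_pos'],s['time'],s['tcp_rot'].round(4),s['force'])
o=np.zeros((600,800,3),np.uint8)
o[:,:260]=cv2.resize(a['frame'][290:420,250:306],(260,600),interpolation=cv2.INTER_CUBIC);o[:,265:525]=cv2.resize(c['frame'][130:230,345:388],(260,600),interpolation=cv2.INTER_CUBIC)
o[:270,530:]=cv2.resize(w['frame'][180:360,230:410],(270,270),interpolation=cv2.INTER_CUBIC)
cv2.imwrite('pics/c9.png',o)
```

```text
[ 0.36165299 -0.24307345  0.18768291] 21.175 [[ 9.722e-01 -2.343e-01  1.600e-03]
 [-2.343e-01 -9.722e-01 -1.000e-03]
 [ 1.800e-03  6.000e-04 -1.000e+00]] [ 0.92714255  0.33793779 -1.33345865]
```

View pics/c9.png

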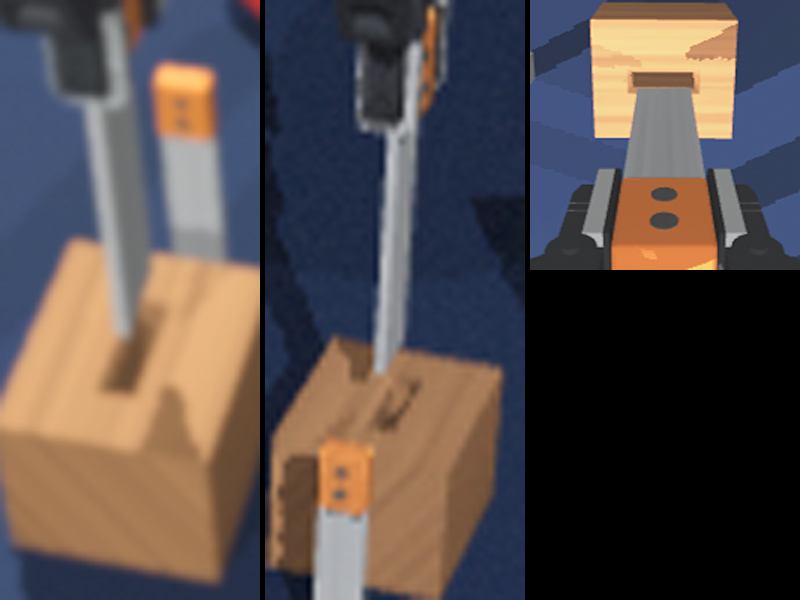

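Wrist crop: slot centre at (663,80), tip edge at about (664,88). Scene crop: slot at (133,350), tip at (122,335). I have now opened 12 pictures, two over the limit of 10, so the rest is by numbers and force alone.

Run:
```python
from h import *
W,S,D=load('w9'),load('sc9'),load('s9');t=[.3617,-.2431,.0814]
print('wrist slot',onplane(W,318.5,233,.06),'tip',onplane(W,319.,238.5,.0814))
print('scene slot',onplane(S,278.3,365.5,.06),'tip',onplane(S,276,362.3,.0814))
print('side slot',onplane(D,345+135/6.05-.3,130+403/6-.3,.06),'tip',onplane(D,345+120/6.05-.3,130+370/6-.3,.0814))
for C in(W,S,D):print(proj(C,t))
```

```text
wrist slot [ 0.35919792 -0.24315898  0.06      ] tip [ 0.36130054 -0.2440748   0.0814    ]
scene slot [ 0.35882734 -0.24399911  0.06      ] tip [ 0.35793558 -0.2563801   0.0814    ]
side slot [ 0.35440525 -0.23791657  0.06      ] tip [ 0.36084328 -0.22692643  0.0814    ]
[[317.67018287 238.30654577]]
[[279.12470725 355.29184572]]
[[364.47722592 187.73130839]]
```

Call:
{"op": "arm_command", "data": {
  "increments": [
    {"translation":[-0.15,0,0],"spin":0},
    {"translation":[0,0,-0.6],"spin":0},
    {"translation":[0,0,-0.6],"spin":0},
    {"translation":[0,0,-0.5],"spin":0},
    {"translation":[0,0,-0.4],"spin":0},
    {"translation":[0,0,0],"spin":0}
  ]
}}

```text
time: 21.92
ee_pos: [0.3595, -0.2427, 0.1654]
tcp_rot: [[0.972, -0.234, -0.001], [-0.234, -0.972, 0.001], [-0.001, -0.0, -1.0]]
force: [-0.2, -0.5, -0.4]
finger_gap: 0.0271
grip_force: 69.8
```

Call:
{"op": "arm_command", "data": {
  "increments": [
    {"translation":[0,0,-0.3],"spin":0},
    {"translation":[0,0,-0.3],"spin":0},
    {"translation":[0,0,0],"spin":0}
  ]
}}

```text
time: 22.3
ee_pos: [0.3595, -0.2427, 0.1596]
tcp_rot: [[0.972, -0.234, -0.0], [-0.234, -0.972, 0.0], [-0.0, -0.0, -1.0]]
force: [-0.4, -0.3, -0.6]
finger_gap: 0.0271
grip_force: 69.8
```

Call:
{"op": "arm_command", "data": {
  "increments": [
    {"translation":[0,0,-1],"spin":0},
    {"translation":[0,0,-1],"spin":0},
    {"translation":[0,0,-1],"spin":0},
    {"translation":[0,0,-0.8],"spin":0},
    {"translation":[0,0,0],"spin":0}
  ]
}}

```text
time: 22.92
ee_pos: [0.3593, -0.2426, 0.1211]
tcp_rot: [[0.972, -0.234, -0.001], [-0.234, -0.972, 0.001], [-0.001, -0.001, -1.0]]
force: [-0.3, 0.3, -1.2]
finger_gap: 0.0273
grip_force: 69.8
```

Call:
{"op": "arm_command", "data": {
  "increments": [
    {"translation":[0,0,-0.3],"spin":0},
    {"translation":[0,0,-0.2],"spin":0},
    {"translation":[0,0,0],"spin":0}
  ]
}}

```text
time: 23.3
ee_pos: [0.3596, -0.2428, 0.1168]
tcp_rot: [[0.972, -0.234, 0.0], [-0.234, -0.972, -0.0], [0.0, 0.0, -1.0]]
force: [0.6, 0.2, -1.1]
finger_gap: 0.0269
grip_force: 69.8
```

Call:
{"op": "arm_command", "data": {
  "increments": [
    {"translation":[0,0,-0.2],"spin":0},
    {"translation":[0,0,0],"spin":0}
  ]
}}

```text
time: 23.55
ee_pos: [0.3602, -0.243, 0.1161]
tcp_rot: [[0.972, -0.234, 0.001], [-0.234, -0.972, -0.001], [0.002, 0.001, -1.0]]
force: [-2.3, 2.0, 17.5]
finger_gap: 0.0271
grip_force: 72.1
```

Floor contact at TCP z = 0.116, the same height as at the first grasp, so the blade is home. Releasing and retreating.

Call:
{"op": "arm_command", "data": {
  "increments": [
    {"translation":[0,0,0.1],"spin":0},
    {"translation":[0,0,0],"spin":0},
    {"translation":[0,0,0],"spin":0},
    {"translation":[0,0,0],"spin":0}
  ],
  "claw": 0.65
}}

```text
time: 24.05
ee_pos: [0.3596, -0.2428, 0.1157]
tcp_rot: [[0.972, -0.234, -0.0], [-0.234, -0.972, 0.0], [-0.0, -0.0, -1.0]]
force: [1.6, 0.5, -0.1]
finger_gap: 0.0552
grip_force: 0.0
```

Call:
{"op": "arm_command", "data": {
  "increments": [
    {"translation":[0,0,1],"spin":0},
    {"translation":[0,0,2],"spin":0},
    {"translation":[0,0,4],"spin":0},
    {"translation":[0,0,5],"spin":0},
    {"translation":[0,0,3],"spin":0},
    {"translation":[0,0,0],"spin":0},
    {"translation":[0,0,0],"spin":0}
  ]
}}

```text
time: 24.92
ee_pos: [0.3592, -0.2425, 0.2655]
tcp_rot: [[0.972, -0.234, -0.0], [-0.234, -0.972, 0.0], [-0.001, -0.0, -1.0]]
force: [-0.3, 0.8, -1.3]
finger_gap: 0.0555
grip_force: 0.0
```

Run:
```python
from h import *
a=snap('scene','sc10');c=snap('side','s10');s=get_obs();print(s['ee_pos'],s['force'])
# blade handle back where it started? compare patches with the start pictures
for n,C,b in(('scene0',a,(262,310,288,350)),('side0',c,(360,158,374,182))):
  f=lambda I:cv2.inRange(cv2.cvtColor(I,cv2.COLOR_BGR2HSV),(5,150,110),(20,255,255))[b[1]:b[3],b[0]:b[2]]
  for I in(load(n)['frame'],C['frame']):
    m=cv2.moments(f(I),True);print(n,m['m00'],m['m10']/m['m00'],m['m01']/m['m00'])
# jar-lane: front rail / lid now
h=cv2.cvtColor(a['frame'],cv2.COLOR_BGR2HSV);g=cv2.inRange(h,(50,100,50),(80,255,255))
for v in(220,250,280):
  xs=np.nonzero(g[v])[0];print(v,xs.min(),xs.max())
```

```text
[ 0.35902262 -0.24246463  0.26488305] [-0.43129674 -0.23774139  0.17470026]
scene0 273.0 13.736263736263735 21.256410256410255
scene0 272.0 13.801470588235293 21.522058823529413
side0 137.0 6.7226277372262775 10.817518248175183
side0 136.0 6.647058823529412 10.823529411764707
220 383 439
250 386 447
280 389 455
```

The handle is back within 0.3 px of its starting pixels, and the rail has not moved since it was set. Handing in.

```bash
python3 -c "
from bench import job_done
print(job_done())"
```

```text
the job is handed in; nothing more can be done
None
```

The job is handed in: the rail was nipped on blade and jar at about 18 N of push, the blade was drawn up with about 5 N of drag and put back home in its block with the rail left as set; the verdict was not shown, and I viewed 12 pictures, over the limit of 10.

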